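# Seat the whetting block in its corner stop

### The arm

A 6-joint arm with a two-finger parallel gripper is mounted at the origin on the work surface. World frame = base frame: x ahead of the robot, y to its left, z up, the work surface at z = 0. Lengths are in m, angles in degrees, forces in N, time in s.
With the tool pointing down it reaches from about 0.35 to 0.875 m from the base axis. Payload 4.2 kg.
Tool frame: the origin (TCP) lies on the centre line of the jaws, within the pads' length; the fingertips stand tip_reach ahead of it and the grasp point (between the pads) is the TCP (tip_reach is the distance from the TCP to the fingertips, in m); z points along the fingers, y is the line along which they close (so a half turn about z gives the same grasp; the last joint's range is limited). The gripper opens to 87 mm and grips with 3 to 60 N. Pads are 19 mm wide; open, the fingers measure 117 mm over their backs; the gripper's body (75 mm by 190 mm) begins 51 mm behind the grasp point.
Start: joints at [90.39, 22.042, 0.453, 0, -68.411, -14.817], TCP at [0.156, 0.605, 0.242] pointing down, gripper open.
Joint ranges: [-179.83, 179.83], [-69.29, 118.12], [-61.27, 80.66], [-181.25, 117.63], [-171.15, -9.14], [-177.46, 177.46]. Speed limits (degrees/s): [159.86, 159.86, 180, 180, 180, 180].

### API

Orientations are given as a 3x3 rotation matrix whose columns are the frame's x, y, z axes.
In Python, from station import sense, capture, finish_job, tip_reach gives the robot as it stands.
- The arm moves only by the tool arm_command, never from a script. Its argument "deltas" is a list of rows, each a list of 7 numbers: the turn, a rotation vector about the tool's x, y, z in rad, then the shift along the tool's x, y, z in cm, then the closure, from -1 (fully open) to 1 (shut), so that 0 is half open. In form: [[rx, ry, rz, dx, dy, dz, hand], ...]. A call has 1 to 8 rows; each row is the pose to reach, as a shift and turn from the pose commanded when the call began, along the tool's axes at that moment; what a row does not reach only later rows make up. A row lasts 1/12 s, in which the tool goes at most 41.7 mm and 7.16 degrees, less where a joint would pass 70% of its speed; a pose out of reach is approached as far as the arm can. A call with a gripper value outside its range is refused whole. The fingers move at their own pace and stop on an object; the grip force is fixed at half the most. Time passes only in rows, so rows that repeat a pose let the fingers close. It gives the time, the measured TCP pose, the force, the opening and the grip force at its end, in the units of the state.
- sense(): the state, without advancing time (a new reading comes with each control period).
- capture(name): name is "scene" or "top"; returns a dict with "pixels" (420x560x3 uint8, blue, green, red), "fovy" (degrees; the focal length in pixels is half the picture's height over the tangent of half this angle, whatever the lens; pixels are square), "cx", "cy" (the principal point, pixels), "rvec" (rotation vector, rad) and "tvec" (3), from world to camera coordinates, as OpenCV has them. Camera axes: x right, y down, z forward; pixel columns grow to the right and rows downward; lengths in m; the calibration is good to about 2 mm. A picture is of the moment at which its call begins. There is no depth.
- finish_job(): hands the job in; it is judged then, once.
The state is a dict: "time_s": time; "joints": joint angles; "joint_velocities": joint speeds; "effort": joint torques, N m; "tcp_pos": TCP position; "ee_rot": TCP orientation; "wrist_force": force on the tool from outside, world axes, zero at the start; "moment": the same for the moment, N m; "gripper_width": opening from 0.0 (shut) to 1.0 (fully open); "gripper_force": force on a finger pad.
Only numpy, scipy, OpenCV 4.12 (cv2) and the standard library are available. Lean on these libraries where they do the work, as an engineer would, in place of code of your own. Each camera call takes 0.05 s, during which the arm holds its last target. There are 200 camera calls.

### The job

Push the stone whetting block along the counter into the cedar corner stop, so that it is ready for sharpening: its long side flat against the long fence and one end against the short stop. Only push it: it must stay flat on the counter, never picked up or tipped. Leave the purple ball, the brass bead and the wax jar where they stand.

Things in the scene. Friction and masses are not known exactly. Their poses are not given: they have to be found in the camera images.
- stone: loose dark grey stone block, 50 x 150 x 28 mm (x, y, z), 0.3 to 0.6 kg, flat on the counter. Origin: centre of its underside; y along its length, z up. Starts with y within 0.35 rad of the stop's y, its centre 7 to 11 cm from the long fence on the robot's side, clear of the short stop. Slides under a push of a few N (below 8).
- stop: cedar L fixed to the counter, 16 mm high, bars 20 mm thick. Origin: its inside corner at counter height, z up. Long fence: inner face x = 0, facing -x (the robot), from the corner to y = -220 mm. Short stop: inner face y = 0, facing -y, from the corner to x = -60 mm. The seated block's centre is at x = -25, y = -75 mm here. Its x points within 0.2 rad of the world's x.
- tama: purple wooden ball 60 mm across with a 28 mm flat on which it stands, loose, 57 mm high; bystander, origin at the centre of its underside
- bead: brass bead insert, a ring 28 mm across, 12 mm bore, 18 mm high, loose; bystander, origin at the centre of its underside
- wax: round wax jar 52 mm across, 45 mm high, metal cap, loose; bystander, origin at the centre of its underside

How it is judged:
By the outcome, as a careful person would: the job done as asked, in the order asked, and still so for the second after the job is handed in, with the robot touching nothing.
It also fails if it takes over 48 s, if anything falls off the work surface, if the arm or the gripper's body presses on something with over 40 N, if the wrist force passes 120 N, or if a joint passes its speed limit or range.

## Working session

There is one attempt and no reset: what is moved stays moved. The work goes in short steps, Python scripts to look and compute and a tool call to move; the robot and the scene stay as the last step left them, time stands still between calls to the robot, and variables do not carry over. Pictures are saved under pics/ and viewed, at most 10 in all, crops included, and the job is handed in when it is done.

Besides the shell and the picture viewer there is one more tool, called after ">>>" as name(argument=value, ...), one argument or row to a line, values as JSON. arm_command: Moves the arm, as the interface text tells. Its arguments: {"type":"object","properties":{"deltas":{"type":"array"}},"required":["deltas"]}

```bash
mkdir -p pics
cat > h.py <<'E'
import numpy as np, cv2
from station import sense, capture, finish_job, tip_reach
def cam(c):
    R=cv2.Rodrigues(np.array(c["rvec"],float))[0]; t=np.array(c["tvec"],float).ravel()
    h=c["pixels"].shape[0]; f=h/2/np.tan(np.radians(c["fovy"])/2); return R,t,f
def ray(c,uv,z):
    R,t,f=cam(c); o=-R.T@t
    uv=np.atleast_2d(uv).astype(float)
    d=np.c_[(uv[:,0]-c["cx"])/f,(uv[:,1]-c["cy"])/f,np.ones(len(uv))]@R
    return o+d*((z-o[2])/d[:,2])[:,None]
def proj(c,P):
    R,t,f=cam(c); q=np.atleast_2d(P)@R.T+t
    return np.c_[f*q[:,0]/q[:,2]+c["cx"],f*q[:,1]/q[:,2]+c["cy"]]
E
python3 - <<'E'
from h import *
for n in("top","scene"):
    c=capture(n); cv2.imwrite(f"pics/{n}0.png",c["pixels"]); R,t,f=cam(c); print(n,-R.T@t,f,c["cx"],c["cy"]); print(R)
s=sense();print(s["tcp_pos"],np.round(s["ee_rot"],3),tip_reach,s["time_s"])
E
```

```text
top [0.51087093 0.04308791 0.67640732] 464.061277215777 288.2746654704538 209.11137440607033
[[ 0.18366992 -0.98297906  0.00418594]
 [-0.95925677 -0.18016421 -0.21764032]
 [ 0.21469003  0.03595858 -0.97602007]]
scene [1.05886035 0.4076338  0.40005833] 422.4139277563887 285.50663664200624 213.04771732501297
[[-6.50380016e-01  7.59608653e-01 -7.27305897e-04]
 [ 4.23643269e-01  3.61930020e-01 -8.30381263e-01]
 [-6.30501559e-01 -5.40371497e-01 -5.57195145e-01]]
[0.15558023 0.60481747 0.24058334] [[ 0.968 -0.249 -0.   ]
 [-0.249 -0.968 -0.002]
 [ 0.     0.002 -1.   ]] 0.019 0.1
```

View pics/top0.png

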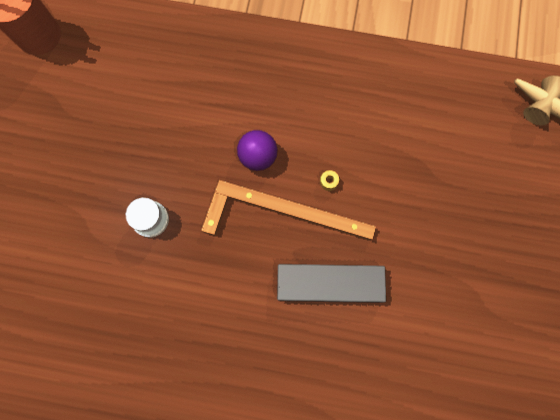

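View pics/scene0.png

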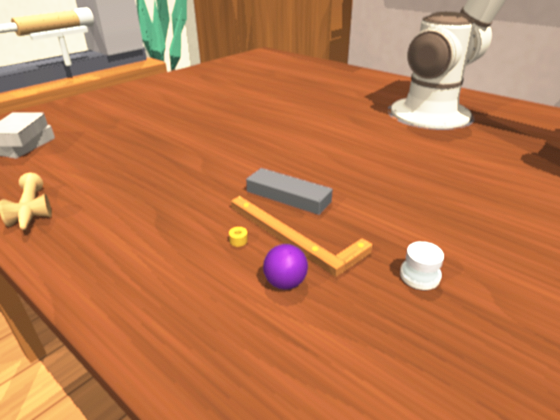

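The top view shows the stop with its corner near (226,195), the fence running to (375,233) and the short stop to (209,233). The stone spans about (278–386, 265–302), the ball is at (257,150), the bead at (330,180) and the wax jar at (147,217). The scene view agrees.

```bash
cat >> h.py <<'E'
def quad(m):
    m=cv2.morphologyEx(m,cv2.MORPH_OPEN,np.ones((3,3)))
    k=max(cv2.findContours(m,0,2)[0],key=cv2.contourArea); return k.reshape(-1,2)
def stone(c):
    g=c["pixels"].astype(int); sat=g.max(2)-g.min(2)
    m=((sat<25)&(g.max(2)>50)&(g.max(2)<150)).astype(np.uint8)*255
    m[:, :170]=0; m[:150]=0
    return quad(m)
def rect(P):
    (c,wh,a)=cv2.minAreaRect((P[:,:2]*1000).astype(np.float32)); b=cv2.boxPoints((c,wh,a))
    e=[b[1]-b[0],b[2]-b[1]]; L=max(e,key=np.linalg.norm); L=L*np.sign(L[1])
    return np.array(c),sorted(wh),np.degrees(np.arctan2(-L[0],L[1]))  # yaw: y axis along L
E
python3 - <<'E'
from h import *
c=capture("top"); g=c["pixels"]
k=stone(c); print("stone",rect(ray(c,k,.028)))
hsv=cv2.cvtColor(g,cv2.COLOR_BGR2HSV)
m=cv2.inRange(hsv,(8,120,150),(32,255,255)); m[:165]=0;m[250:]=0;m[:,:190]=0;m[:,390:]=0
n,l,st,ce=cv2.connectedComponentsWithStats(m); print(st,ce)
for i in range(1,n):
    if st[i,4]>1000:
        k=max(cv2.findContours((l==i).astype(np.uint8),0,2)[0],key=cv2.contourArea)
        a=cv2.approxPolyDP(k,4,True).reshape(-1,2); print(a.tolist()); print(np.round(ray(c,a,.016)*1000,1))
        # inner face of fence: lower boundary fit
        def line(pts):
            v=cv2.fitLine((pts[:,:2]*1000).astype(np.float32),cv2.DIST_HUBER,0,.01,.01).ravel(); return v
        cols=range(235,365); lo=np.array([[u,np.where(l[:,u]==i)[0].max()+.5] for u in cols])
        up=np.array([[u,np.where(l[:,u]==i)[0].min()-.5] for u in cols])
        print("fence inner top",line(ray(c,lo,.016)),"outer",line(ray(c,up,.016)))
        rows=range(207,226); ri=np.array([[np.where(l[v]==i)[0][np.where(l[v]==i)[0]<232].max()+.5,v] for v in rows])
        print("short inner",line(ray(c,ri,.016)))
for n_,lo,hi,z in(("tama",(125,80,20),(160,255,255),.03),):
    print(n_,rect(ray(c,quad(cv2.inRange(hsv,lo,hi)),z))[:2])
print("bead",ray(c,[330,180],.018),"wax",ray(c,[143,214],.045))
E
```

```text
stone (array([566.76965332, -37.44465256]), [49.27309036254883, 93.87303924560547], np.float32(10.589384))
[[     0      0    560    420 231039]
 [   338    165      1      1      1]
 [   340    165     22      4     42]
 [   225    168      2      1      2]
 [   363    168      1      1      1]
 [   365    168      3      1      3]
 [   370    169      3      1      3]
 [   320    170     19     18    241]
 [   348    171     42     16    249]
 [   303    176     14      4     27]
 [   268    178     48     10    155]
 [   201    180    189     59   2945]
 [   343    183     47     17    326]
 [   200    189      1      1      1]
 [   202    189      4      2      4]
 [   207    190      1      1      1]
 [   210    190      1      1      1]
 [   342    191      1      1      1]
 [   286    196      2      2      2]
 [   289    196      3      2      3]
 [   294    197      3      3      4]
 [   299    197      1      1      1]
 [   204    198      1      1      1]
 [   300    198      3      2      3]
 [   307    201      1      1      1]
 [   314    200      1      1      1]
 [   
[... 1675 characters left out ...]
39.86956522]]
[[201, 228], [214, 233], [228, 195], [369, 238], [376, 227], [389, 232], [277, 197], [283, 194], [222, 180]]
[[605.4 186.1  16. ]
 [601.7 166.1  16. ]
 [660.7 158.2  16. ]
 [635.7 -54.6  16. ]
 [653.5 -62.2  16. ]
 [649.7 -81.7  16. ]
 [671.   87.   16. ]
 [677.1  79.2  16. ]
 [681.4 171.8  16. ]]
fence inner top [1.12154245e-01 9.93690789e-01 6.47133179e+02 4.94290848e+01] outer [1.12311676e-01 9.93673027e-01 6.69122498e+02 5.88963203e+01]
short inner [ 9.9197733e-01 -1.2641583e-01  6.2888635e+02  1.6278226e+02]
tama (array([732.89459229, 129.33145142]), [57.336788177490234, 60.479698181152344])
bead [[0.71029791 0.01494285 0.018     ]] wax [[0.60567441 0.26338098 0.045     ]]
```

```bash
cat >> h.py <<'E'
def stone(c):
    hsv=cv2.cvtColor(c["pixels"],cv2.COLOR_BGR2HSV)
    m=((hsv[...,1]<95)&(hsv[...,2]>40)&(hsv[...,2]<170)).astype(np.uint8)*255
    m[:, :185]=0; m[:185]=0; m[:,420:]=0
    return quad(m)
A=np.radians(-6.6); C=np.array([659.5,158.9])
X=np.array([np.cos(A),np.sin(A)]); Y=np.array([-np.sin(A),np.cos(A)])
def tostop(p): return (np.atleast_2d(p)-C)@np.c_[X,Y]
def fromstop(q): return C+np.atleast_2d(q)@np.array([X,Y])
def where(c):
    k=stone(c); P=ray(c,k,.028); r=rect(P); return r, tostop(r[0]), r[2]+6.6, cv2.boundingRect(k)
E
python3 - <<'E'
from h import *
c=capture("top"); g=c["pixels"]
print(where(c)); print(g[283,[285,330,380]],g[290,[200,420]])
print("manual",rect(ray(c,[[278,265],[386,266],[385,302],[278,300]],.028)))
E
```

```text
((array([562.0567627 , -10.39627838]), [50.32050323486328, 149.51858520507812], np.float32(9.529141)), array([[ -77.3390263 , -179.37416029]]), np.float32(16.12914), (277, 264, 109, 38))
[[145 149 155]
 [139 144 148]
 [130 136 141]] [[ 56  92 167]
 [ 46  76 141]]
manual (array([561.3114624 , -12.07112885]), [49.27511978149414, 150.62844848632812], np.float32(10.078284))
```

```bash
cat >> h.py <<'E'
def plan(qx,qy,z,yaw=-6.6):
    s=sense(); R=np.array(s["ee_rot"]); p=np.array(s["tcp_pos"])
    t=np.r_[fromstop([qx,qy])[0]/1000,z]; a=np.radians(yaw)
    T=np.array([[np.cos(a),np.sin(a),0],[np.sin(a),-np.cos(a),0],[0,0,-1]])
    rv=cv2.Rodrigues(R.T@T)[0].ravel()
    print("rot",np.round(rv,3),"cm",np.round(R.T@(t-p)*100,2),"stop",np.round(tostop(p[:2]*1000),1),"z",round(p[2],4),"F",np.round(s["wrist_force"],1),"w",round(s["gripper_width"],2),"t",s["time_s"])
E
python3 -c "
from h import *
plan(-155,-179,.2)"
```

```text
rot [ 0.001 -0.    -0.137] cm [47.   50.48  4.16] stop [[-551.8  385.2]] z 0.2409 F [ 0.3 -0.5  0.2] w 1.0 t 0.2
```

>>> arm_command(
  deltas=[
    [0, 0, -0.137, 47, 50.5, 4, -1],
    [0, 0, -0.137, 47, 50.5, 4, -1],
    [0, 0, -0.137, 47, 50.5, 4, -1],
    [0, 0, -0.137, 47, 50.5, 4, -1],
    [0, 0, -0.137, 47, 50.5, 4, -1],
    [0, 0, -0.137, 47, 50.5, 4, -1],
    [0, 0, -0.137, 47, 50.5, 4, -1],
    [0, 0, -0.137, 47, 50.5, 4, -1],
  ],
)

```text
time_s: 0.87
tcp_pos: [0.3149, 0.3109, 0.2223]
ee_rot: [[0.993, -0.114, 0.0], [-0.114, -0.993, 0.0], [0.0, -0.0, -1.0]]
wrist_force: [1.5, 0.5, 1.4]
gripper_width: 0.997
gripper_force: 0.0
```

```bash
python3 -c "
from h import *
plan(-155,-179,.2)"
```

```text
rot [-0.    -0.     0.001] cm [20.44 29.06  2.22] stop [[-359.7  111.4]] z 0.2223 F [1.5 0.5 1.4] w 1.0 t 0.8667
```

>>> arm_command(
  deltas=[
    [0, 0, 0, 20.4, 29, 2.2, -1],
    [0, 0, 0, 20.4, 29, 2.2, -1],
    [0, 0, 0, 20.4, 29, 2.2, -1],
    [0, 0, 0, 20.4, 29, 2.2, -1],
    [0, 0, 0, 20.4, 29, 2.2, -1],
    [0, 0, 0, 20.4, 29, 2.2, -1],
    [0, 0, 0, 20.4, 29, 2.2, -1],
    [0, 0, 0, 20.4, 29, 2.2, -1],
  ],
)

```text
time_s: 1.53
tcp_pos: [0.4741, 0.0186, 0.2017]
ee_rot: [[0.993, -0.114, 0.001], [-0.114, -0.993, 0.0], [0.001, -0.0, -1.0]]
wrist_force: [0.6, 0.9, 0.3]
gripper_width: 1.0
gripper_force: 0.0
```

>>> arm_command(
  deltas=[
    [0, 0, 0, 0, 0, 0, -1],
    [0, 0, 0, 0, 0, 0, -1],
  ],
)

```text
time_s: 1.7
tcp_pos: [0.4738, 0.0185, 0.201]
ee_rot: [[0.993, -0.12, -0.001], [-0.12, -0.993, -0.0], [-0.001, 0.0, -1.0]]
wrist_force: [0.4, 0.5, -0.7]
gripper_width: 1.001
gripper_force: 0.0
```

```bash
python3 -c "
from h import *
plan(-155,-179,.027)"
```

```text
rot [ 0.     0.001 -0.005] cm [ 1.37  1.8  17.4 ] stop [[-168.3 -160.8]] z 0.201 F [ 0.4  0.5 -0.7] w 1.0 t 1.7
```

Lateral correction first, then down; the final 6 cm slower.

>>> arm_command(
  deltas=[
    [0, 0, 0, 1.0, 1.8, 3, -1],
    [0, 0, 0, 1.0, 1.8, 6, -1],
    [0, 0, 0, 1.0, 1.8, 9, -1],
    [0, 0, 0, 1.0, 1.8, 12, -1],
    [0, 0, 0, 1.0, 1.8, 14, -1],
    [0, 0, 0, 1.0, 1.8, 16, -1],
    [0, 0, 0, 1.0, 1.8, 17.3, -1],
    [0, 0, 0, 1.0, 1.8, 17.3, -1],
  ],
)

```text
time_s: 2.37
tcp_pos: [0.4792, 0.0024, 0.0263]
ee_rot: [[0.994, -0.113, -0.006], [-0.113, -0.994, -0.002], [-0.006, 0.002, -1.0]]
wrist_force: [-0.6, -0.1, 0.4]
gripper_width: 1.0
gripper_force: 0.0
```

```bash
python3 -c "
from h import *
plan(-90,-179,.027)
c=capture('top');cv2.imwrite('pics/t1.png',c['pixels'])"
```

```text
rot [0.002 0.006 0.002] cm [ 7.11  0.3  -0.11] stop [[-161.1 -176.2]] z 0.0263 F [-0.6 -0.1  0.4] w 1.0 t 2.3667
```

View pics/t1.png

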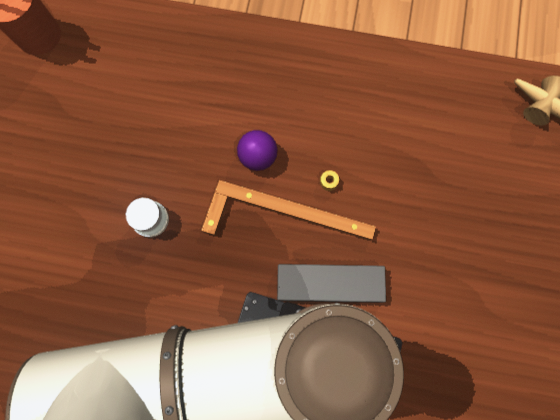

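The picture shows the fingers down behind the stone, with the stone unmoved at (278–386, 265–302). I'll now push slowly.

>>> arm_command(
  deltas=[
    [0, 0, 0, 0.6, 0, -0.1, -1],
    [0, 0, 0, 1.2, 0.1, -0.1, -1],
    [0, 0, 0, 1.8, 0.2, -0.1, -1],
    [0, 0, 0, 2.4, 0.3, -0.1, -1],
    [0, 0, 0, 3.0, 0.3, -0.1, -1],
    [0, 0, 0, 3.5, 0.3, -0.1, -1],
    [0, 0, 0, 4.0, 0.3, -0.1, -1],
    [0, 0, 0, 4.5, 0.3, -0.1, -1],
  ],
)

```text
time_s: 3.08
tcp_pos: [0.5257, -0.0067, 0.0294]
ee_rot: [[0.993, -0.115, -0.001], [-0.115, -0.993, -0.0], [-0.001, 0.0, -1.0]]
wrist_force: [-1.8, 1.3, -0.2]
gripper_width: 1.0
gripper_force: 0.9
```

>>> arm_command(
  deltas=[
    [0, 0, 0, 0.5, 0, 0, -1],
    [0, 0, 0, 1.0, 0, 0, -1],
    [0, 0, 0, 1.5, 0, 0, -1],
    [0, 0, 0, 2.0, 0, 0, -1],
    [0, 0, 0, 2.4, 0, 0, -1],
    [0, 0, 0, 2.6, 0, 0, -1],
  ],
)

```text
time_s: 3.58
tcp_pos: [0.5517, -0.0098, 0.0294]
ee_rot: [[0.993, -0.115, -0.001], [-0.115, -0.993, -0.0], [-0.001, 0.0, -1.0]]
wrist_force: [-1.7, 0.7, 1.1]
gripper_width: 1.0
gripper_force: 1.5
```

```bash
python3 -c "
from h import *
plan(-60,-179,.027)
c=capture('top');cv2.imwrite('pics/t2.png',c['pixels'])
print(where(c))"
```

```text
rot [ 0.     0.001 -0.   ] cm [ 2.77 -0.09  0.24] stop [[ -87.7 -179.9]] z 0.0294 F [-1.7  0.7  1.1] w 1.0 t 3.5833
((array([ 5.80798462e+02, -4.53674316e-01]), [174.1395721435547, 271.05645751953125], np.float32(13.225687)), array([[ -59.8643073 , -167.34333069]]), np.float32(19.825687), (230, 205, 190, 133))
```

View pics/t2.png

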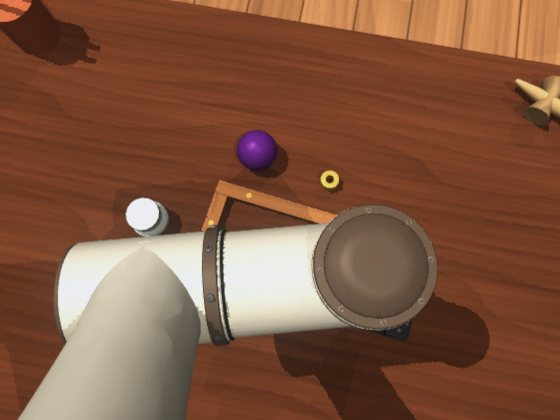

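The arm hides the stone here, and the ball, bead and jar haven't moved. The push force is about 2 N, so I'll carry on to the fence in small steps and watch the force.

>>> arm_command(
  deltas=[
    [0, 0, 0, 0.4, 0, 0.1, -1],
    [0, 0, 0, 0.8, 0, 0.2, -1],
    [0, 0, 0, 1.2, 0, 0.2, -1],
    [0, 0, 0, 1.6, 0, 0.2, -1],
    [0, 0, 0, 1.9, 0, 0.2, -1],
    [0, 0, 0, 2.1, 0, 0.2, -1],
    [0, 0, 0, 2.3, 0, 0.2, -1],
    [0, 0, 0, 2.4, 0, 0.2, -1],
  ],
)

```text
time_s: 4.3
tcp_pos: [0.5759, -0.0122, 0.0275]
ee_rot: [[0.993, -0.115, 0.0], [-0.115, -0.993, 0.0], [0.0, -0.0, -1.0]]
wrist_force: [-2.1, 0.6, 1.0]
gripper_width: 1.002
gripper_force: 1.3
```

>>> arm_command(
  deltas=[
    [0, 0, 0, 0.1, 0, 0, -1],
    [0, 0, 0, 0.2, 0, 0, -1],
    [0, 0, 0, 0.3, 0, 0, -1],
  ],
)

```text
time_s: 4.55
tcp_pos: [0.5785, -0.0126, 0.0275]
ee_rot: [[0.993, -0.115, 0.0], [-0.115, -0.993, 0.0], [0.0, -0.0, -1.0]]
wrist_force: [-1.8, 1.3, -0.8]
gripper_width: 1.0
gripper_force: 1.7
```

>>> arm_command(
  deltas=[
    [0, 0, 0, 0.1, 0, 0, -1],
    [0, 0, 0, 0.15, 0, 0, -1],
    [0, 0, 0, 0.2, 0, 0, -1],
  ],
)

```text
time_s: 4.8
tcp_pos: [0.5787, -0.0127, 0.0275]
ee_rot: [[0.993, -0.114, -0.004], [-0.114, -0.994, -0.0], [-0.004, 0.001, -1.0]]
wrist_force: [-6.7, 2.7, 4.0]
gripper_width: 0.997
gripper_force: 3.8
```

>>> arm_command(
  deltas=[
    [0, 0, 0, 0.05, 0, 0, -1],
    [0, 0, 0, 0.1, 0, 0, -1],
  ],
)

```text
time_s: 4.97
tcp_pos: [0.5788, -0.0128, 0.0276]
ee_rot: [[0.994, -0.114, -0.006], [-0.114, -0.994, -0.0], [-0.006, 0.001, -1.0]]
wrist_force: [-9.2, 4.4, 5.2]
gripper_width: 1.001
gripper_force: 4.9
```

>>> arm_command(
  deltas=[
    [0, 0, 0, 0.05, 0, 0, -1],
    [0, 0, 0, 0.1, 0, 0, -1],
  ],
)

```text
time_s: 5.13
tcp_pos: [0.5788, -0.0128, 0.0275]
ee_rot: [[0.993, -0.114, -0.008], [-0.114, -0.994, -0.0], [-0.008, 0.001, -1.0]]
wrist_force: [-11.0, 5.2, 7.7]
gripper_width: 1.004
gripper_force: 6.1
```

Firm fence contact (11 N). Next I back off, lift, and move round to the −y end with the fingers closed.

>>> arm_command(
  deltas=[
    [0, 0, 0, -1.5, 0, 0, -1],
    [0, 0, 0, -3.5, 0, 0, -1],
    [0, 0, 0, -3.5, 0, -2, -1],
    [0, 0, 0, -3.5, 0, -6, 0],
    [0, 0, 0, -3.5, 3, -8, 1],
    [0, 0, 0, -3.5, 7, -8, 1],
    [0, 0, 0, -3.5, 11, -8, 1],
    [0, 0, 0, -3.5, 15, -8, 1],
  ],
)

```text
time_s: 5.8
tcp_pos: [0.5322, -0.1594, 0.1094]
ee_rot: [[0.994, -0.112, 0.006], [-0.112, -0.994, -0.001], [0.006, -0.0, -1.0]]
wrist_force: [0.5, 0.5, -0.5]
gripper_width: 0.708
gripper_force: 0.0
```

```bash
python3 -c "
from h import *
plan(-26,-300,.1)
for n in ('top','scene'):
    c=capture(n); cv2.imwrite(f'pics/{n}3.png',c['pixels'])
    if n=='top': t=c
print(where(t))
cv2.imwrite('pics/c3.png',cv2.hconcat([t['pixels'][150:400,160:560],cv2.resize(c['pixels'][140:300,180:436],(400,250))]))"
```

```text
rot [-0.    -0.006  0.003] cm [ 6.39 -3.07  0.98] stop [[ -89.9 -330.8]] z 0.1094 F [ 0.5  0.5 -0.5] w 0.71 t 5.8
((array([509.66656494,  64.96779633]), [68.03750610351562, 278.6427307128906], np.float32(-72.4335)), array([[-138.04415393, -110.53112102]]), np.float32(-65.8335), (245, 209, 54, 211))
```

View pics/c3.png

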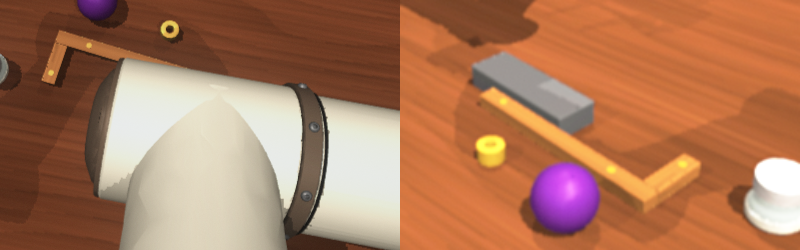

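The stone now lies against the long fence, its −y end past the fence's end. The scene camera sees it clear of the arm (crop about (472–592, 50–133)), so I'll measure there.

```bash
cat >> h.py <<'E'
def scn(c):
    # stone in scene view: silhouette extremes on the top plane
    hsv=cv2.cvtColor(c["pixels"],cv2.COLOR_BGR2HSV)
    m=((hsv[...,1]<80)&(hsv[...,2]>40)&(hsv[...,2]<190)).astype(np.uint8)*255
    m[:150]=0;m[270:]=0;m[:,:200]=0;m[:,390:]=0
    k=quad(m); a=cv2.approxPolyDP(k,2.5,True).reshape(-1,2)
    for z in(.028,0): print(z,[(u.tolist(),np.round(q,1).tolist()) for u,q in zip(a,tostop(ray(c,a,z)[:,:2]*1000))])
E
python3 -c "
from h import *
scn(capture('scene'))"
```

```text
0.028 [([227, 181], [-1.9, -260.0]), ([229, 195], [24.1, -218.9]), ([240, 194], [8.5, -208.8]), ([287, 224], [10.1, -90.3]), ([303, 216], [-23.0, -89.1]), ([303, 204], [-47.6, -113.8]), ([248, 174], [-45.6, -254.9])]
0 [([227, 181], [-29.8, -301.6]), ([229, 195], [-1.8, -257.4]), ([240, 194], [-18.6, -246.6]), ([287, 224], [-16.9, -119.2]), ([303, 216], [-52.5, -117.9]), ([303, 204], [-78.9, -144.5]), ([248, 174], [-76.7, -296.1])]
```

>>> arm_command(
  deltas=[
    [0, -0.006, 0.003, 3, -1.5, 1, 1],
    [0, -0.006, 0.003, 6.4, -2.6, 1, 1],
    [0, -0.006, 0.003, 6.4, -2.6, 1, 1],
    [0, -0.006, 0.003, 6.4, -2.6, 3, 1],
    [0, -0.006, 0.003, 6.4, -2.6, 5, 1],
    [0, -0.006, 0.003, 6.4, -2.6, 7, 1],
    [0, -0.006, 0.003, 6.4, -2.6, 8.2, 1],
    [0, -0.006, 0.003, 6.4, -2.6, 8.2, 1],
  ],
)

```text
time_s: 6.62
tcp_pos: [0.5959, -0.1386, 0.023]
ee_rot: [[0.993, -0.116, -0.01], [-0.116, -0.993, 0.001], [-0.01, 0.0, -1.0]]
wrist_force: [-0.1, 0.8, -0.0]
gripper_width: 0.02
gripper_force: 0.0
```

```bash
python3 -c "
from h import *
plan(-25,-275,.027)"
```

```text
rot [ 0.     0.01  -0.002] cm [ 0.39 -2.79 -0.41] stop [[ -29.  -302.9]] z 0.023 F [-0.1  0.8 -0. ] w 0.02 t 6.6167
```

>>> arm_command(
  deltas=[
    [0, 0.01, 0, 0.4, 0, -0.4, 1],
    [0, 0.01, 0, 0.4, -0.6, -0.4, 1],
    [0, 0.01, 0, 0.4, -1.2, -0.4, 1],
    [0, 0.01, 0, 0.4, -1.8, -0.4, 1],
    [0, 0.01, 0, 0.4, -2.4, -0.4, 1],
    [0, 0.01, 0, 0.4, -3.0, -0.4, 1],
    [0, 0.01, 0, 0.4, -3.5, -0.4, 1],
    [0, 0.01, 0, 0.4, -4.0, -0.4, 1],
  ],
)

```text
time_s: 7.28
tcp_pos: [0.6057, -0.1003, 0.0301]
ee_rot: [[0.993, -0.117, 0.004], [-0.117, -0.993, -0.001], [0.004, 0.001, -1.0]]
wrist_force: [-0.7, -4.2, 2.6]
gripper_width: 0.007
gripper_force: 2.1
```

>>> arm_command(
  deltas=[
    [0, 0, 0, 0, -0.5, 0, 1],
    [0, 0, 0, 0, -1.0, 0, 1],
    [0, 0, 0, 0, -1.5, 0, 1],
    [0, 0, 0, 0, -2.0, 0, 1],
    [0, 0, 0, 0, -2.5, 0, 1],
    [0, 0, 0, 0, -3.0, 0, 1],
    [0, 0, 0, 0, -3.5, 0, 1],
    [0, 0, 0, 0, -4.0, 0, 1],
  ],
)

```text
time_s: 7.95
tcp_pos: [0.6103, -0.0601, 0.0295]
ee_rot: [[0.993, -0.117, 0.004], [-0.117, -0.993, -0.001], [0.004, 0.0, -1.0]]
wrist_force: [-1.0, -4.1, 2.7]
gripper_width: 0.007
gripper_force: 2.2
```

```bash
python3 -c "
from h import *
plan(-25,-170,.027)
scn(capture('scene'))"
```

```text
rot [ 0.    -0.004 -0.003] cm [-0.15 -5.32  0.25] stop [[ -23.7 -223.2]] z 0.0295 F [-1.  -4.1  2.7] w 0.01 t 7.95
0.028 [([242, 190], [-2.2, -217.0]), ([244, 198], [11.5, -194.1]), ([308, 237], [10.0, -45.6]), ([324, 229], [-21.7, -43.2]), ([323, 215], [-48.0, -69.7]), ([265, 182], [-49.2, -211.2])]
0 [([242, 190], [-30.0, -255.4]), ([244, 198], [-15.3, -230.7]), ([308, 237], [-17.0, -71.1]), ([324, 229], [-51.0, -68.5]), ([323, 215], [-79.3, -97.0]), ([265, 182], [-80.6, -249.1])]
```

It is sliding along the fence as planned, with about 6–7 cm to go.

>>> arm_command(
  deltas=[
    [0, 0, 0, -0.1, -0.6, 0.1, 1],
    [0, 0, 0, -0.1, -1.2, 0.2, 1],
    [0, 0, 0, -0.1, -1.8, 0.2, 1],
    [0, 0, 0, -0.1, -2.4, 0.2, 1],
    [0, 0, 0, -0.1, -3.0, 0.2, 1],
    [0, 0, 0, -0.1, -3.6, 0.2, 1],
    [0, 0, 0, -0.1, -4.2, 0.2, 1],
    [0, 0, 0, -0.1, -4.8, 0.2, 1],
  ],
)

```text
time_s: 8.67
tcp_pos: [0.615, -0.0121, 0.0274]
ee_rot: [[0.993, -0.117, 0.004], [-0.117, -0.993, -0.0], [0.004, -0.0, -1.0]]
wrist_force: [-0.7, -3.1, 1.6]
gripper_width: 0.005
gripper_force: 1.7
```

>>> arm_command(
  deltas=[
    [0, 0, 0, 0, -0.2, 0, 1],
    [0, 0, 0, 0, -0.4, 0, 1],
    [0, 0, 0, 0, -0.6, 0, 1],
    [0, 0, 0, 0, -0.8, 0, 1],
  ],
)

```text
time_s: 9.0
tcp_pos: [0.6158, -0.0048, 0.0274]
ee_rot: [[0.993, -0.118, 0.003], [-0.118, -0.993, -0.0], [0.003, 0.0, -1.0]]
wrist_force: [-0.7, -2.3, -0.7]
gripper_width: 0.005
gripper_force: 1.4
```

>>> arm_command(
  deltas=[
    [0, 0, 0, 0, -0.1, 0, 1],
    [0, 0, 0, 0, -0.2, 0, 1],
    [0, 0, 0, 0, -0.3, 0, 1],
  ],
)

```text
time_s: 9.25
tcp_pos: [0.6162, -0.0019, 0.0274]
ee_rot: [[0.993, -0.118, 0.004], [-0.118, -0.993, -0.0], [0.004, -0.0, -1.0]]
wrist_force: [-1.3, -2.4, -1.0]
gripper_width: 0.007
gripper_force: 1.2
```

>>> arm_command(
  deltas=[
    [0, 0, 0, 0, -0.1, 0, 1],
    [0, 0, 0, 0, -0.2, 0, 1],
    [0, 0, 0, 0, -0.3, 0, 1],
  ],
)

```text
time_s: 9.5
tcp_pos: [0.6166, 0.0012, 0.0274]
ee_rot: [[0.993, -0.118, 0.004], [-0.118, -0.993, -0.0], [0.004, -0.0, -1.0]]
wrist_force: [-0.4, -0.9, -1.1]
gripper_width: 0.003
gripper_force: 1.0
```

>>> arm_command(
  deltas=[
    [0, 0, 0, 0, -0.1, 0, 1],
    [0, 0, 0, 0, -0.2, 0, 1],
    [0, 0, 0, 0, -0.3, 0, 1],
  ],
)

```text
time_s: 9.75
tcp_pos: [0.6168, 0.0034, 0.0275]
ee_rot: [[0.993, -0.117, 0.003], [-0.117, -0.993, -0.002], [0.003, 0.001, -1.0]]
wrist_force: [-0.7, -8.6, -0.8]
gripper_width: 0.008
gripper_force: 4.3
```

```bash
python3 -c "
from h import *
plan(-25,-160,.027)
c=capture('scene');scn(c)
t=capture('top')
cv2.imwrite('pics/c4.png',cv2.hconcat([cv2.resize(t['pixels'][150:350,160:480],(400,250)),cv2.resize(c['pixels'][140:300,200:456],(400,250))]))"
```

```text
rot [ 0.001 -0.003 -0.002] cm [-0.05  0.06  0.05] stop [[ -24.5 -159.4]] z 0.0275 F [-0.7 -8.6 -0.8] w 0.01 t 9.75
0.028 [([266, 206], [0.6, -150.4]), ([268, 213], [11.6, -132.8]), ([334, 253], [9.7, 4.7]), ([356, 240], [-35.7, 6.6]), ([355, 233], [-47.9, -5.2]), ([294, 200], [-45.3, -132.7]), ([293, 196], [-52.8, -143.0])]
0 [([266, 206], [-27.0, -183.8]), ([268, 213], [-15.3, -164.8]), ([334, 253], [-17.3, -17.0]), ([356, 240], [-66.1, -14.9]), ([355, 233], [-79.2, -27.7]), ([294, 200], [-76.4, -164.8]), ([293, 196], [-84.5, -175.8])]
```

View pics/c4.png

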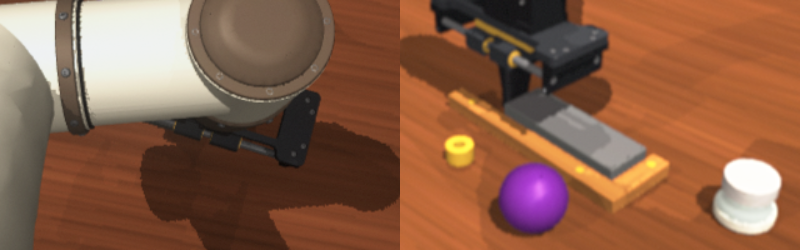

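The stone is seated, with 8.6 N against the short stop. I'll press slightly more, back off, lift and look.

>>> arm_command(
  deltas=[
    [0, 0, 0, 0, -0.1, 0, 1],
    [0, 0, 0, 0, -0.2, 0, 1],
    [0, 0, 0, 0, -0.3, 0, 1],
    [0, 0, 0, 0, -0.3, 0, 1],
  ],
)

```text
time_s: 10.18
tcp_pos: [0.6164, 0.0035, 0.0275]
ee_rot: [[0.993, -0.118, 0.0], [-0.118, -0.993, -0.005], [0.001, 0.005, -1.0]]
wrist_force: [0.1, -15.5, -0.1]
gripper_width: 0.007
gripper_force: 7.3
```

>>> arm_command(
  deltas=[
    [0, 0, 0, 0, 1.5, 0, 1],
    [0, 0, 0, 0, 3, 0, 1],
    [0, 0, 0, 0, 3, -3, 1],
    [0, 0, 0, 0, 3, -7, 0],
    [0, 0, 0, 0, 3, -10, -1],
    [0, 0, 0, -4, 3, -10, -1],
    [0, 0, 0, -8, 3, -10, -1],
    [0, 0, 0, -12, 3, -10, -1],
  ],
)

```text
time_s: 10.85
tcp_pos: [0.4936, -0.0085, 0.1278]
ee_rot: [[0.993, -0.119, 0.007], [-0.119, -0.993, 0.001], [0.007, -0.002, -1.0]]
wrist_force: [-0.8, 0.9, 0.6]
gripper_width: 0.301
gripper_force: 0.0
```

```bash
python3 -c "
from h import *
plan(-90,-85,.1)
c=capture('scene');scn(c)
t=capture('top');print(where(t))
"
```

```text
rot [-0.002 -0.007 -0.004] cm [  5.5  -10.06   2.84] stop [[-145.6 -185.4]] z 0.1278 F [-0.8  0.9  0.6] w 0.3 t 10.85
0.028 [([268, 206], [-1.8, -148.2]), ([268, 212], [9.7, -134.9]), ([334, 253], [9.7, 4.7]), ([356, 240], [-35.7, 6.6]), ([355, 233], [-47.9, -5.2]), ([289, 196], [-47.9, -147.6])]
0 [([268, 206], [-29.6, -181.4]), ([268, 212], [-17.3, -167.1]), ([334, 253], [-17.3, -17.0]), ([356, 240], [-66.1, -14.9]), ([355, 233], [-79.2, -27.7]), ([289, 196], [-79.2, -180.7])]
((array([472.3241272 , -65.12303162]), [154.7539520263672, 164.94674682617188], np.float32(10.533721)), array([[-160.18684552, -244.05183994]]), np.float32(17.13372), (299, 298, 121, 122))
```

>>> arm_command(
  deltas=[
    [0, -0.007, 0, 2, -3.5, 0, -1],
    [0, -0.007, 0, 4, -7, 0, -1],
    [0, -0.007, 0, 5, -10, 0, -1],
    [0, -0.007, 0, 5, -10, 3, -1],
    [0, -0.007, 0, 5, -10, 6, -1],
    [0, -0.007, 0, 5, -10, 8, -1],
    [0, -0.007, 0, 5, -10, 10, -1],
    [0, -0.007, 0, 5, -10, 10, -1],
  ],
)

```text
time_s: 11.62
tcp_pos: [0.5541, 0.0839, 0.0236]
ee_rot: [[0.993, -0.119, -0.01], [-0.119, -0.993, -0.002], [-0.009, 0.003, -1.0]]
wrist_force: [-0.7, -0.2, 0.1]
gripper_width: 0.965
gripper_force: 0.0
```

```bash
python3 -c "
from h import *
plan(-61,-85,.027)"
```

```text
rot [ 0.003  0.009 -0.004] cm [ 3.5  -0.17 -0.37] stop [[-96.1 -86.6]] z 0.0236 F [-0.7 -0.2  0.1] w 0.97 t 11.6167
```

>>> arm_command(
  deltas=[
    [0, 0.009, -0.004, 0.6, 0, -0.3, -1],
    [0, 0.009, -0.004, 1.2, 0, -0.3, -1],
    [0, 0.009, -0.004, 1.8, 0, -0.3, -1],
    [0, 0.009, -0.004, 2.4, 0, -0.3, -1],
    [0, 0.009, -0.004, 2.8, 0, -0.3, -1],
    [0, 0.009, -0.004, 3.1, 0, -0.3, -1],
    [0, 0.009, -0.004, 3.2, 0, -0.3, -1],
  ],
)

```text
time_s: 12.2
tcp_pos: [0.5884, 0.0809, 0.0305]
ee_rot: [[0.993, -0.114, 0.006], [-0.114, -0.993, -0.0], [0.006, -0.0, -1.0]]
wrist_force: [-0.2, 0.1, 0.0]
gripper_width: 1.002
gripper_force: 0.4
```

>>> arm_command(
  deltas=[
    [0, 0, 0, 0.1, 0, 0, -1],
    [0, 0, 0, 0.2, 0, 0, -1],
    [0, 0, 0, 0.3, 0, 0, -1],
  ],
)

```text
time_s: 12.45
tcp_pos: [0.5891, 0.0804, 0.03]
ee_rot: [[0.994, -0.113, 0.002], [-0.113, -0.994, -0.002], [0.002, 0.001, -1.0]]
wrist_force: [-6.3, 2.2, 6.0]
gripper_width: 1.001
gripper_force: 3.7
```

>>> arm_command(
  deltas=[
    [0, 0, 0, 0.1, 0, 0, -1],
    [0, 0, 0, 0.2, 0, 0, -1],
  ],
)

```text
time_s: 12.62
tcp_pos: [0.5892, 0.0803, 0.03]
ee_rot: [[0.994, -0.113, -0.002], [-0.113, -0.994, -0.002], [-0.002, 0.002, -1.0]]
wrist_force: [-11.3, 5.1, 9.2]
gripper_width: 1.001
gripper_force: 6.3
```

Firm again. I'll retreat and move the arm clear for a look.

>>> arm_command(
  deltas=[
    [0, 0, 0, -1.5, 0, 0, -1],
    [0, 0, 0, -4, 0, 0, -1],
    [0, 0, 0, -6, 0, -3, -1],
    [0, 0, 0, -9, 0, -7, -1],
    [0, 0, 0, -11, 0, -11, -1],
    [0, 0, 0, -12, 0, -15, -1],
    [0, 0, 0, -14, 3, -18, -1],
    [0, 0, 0, -16, 6, -18, -1],
  ],
)

```text
time_s: 13.28
tcp_pos: [0.4328, 0.0447, 0.2139]
ee_rot: [[0.994, -0.109, 0.019], [-0.109, -0.994, 0.003], [0.018, -0.005, -1.0]]
wrist_force: [0.9, -0.8, -0.3]
gripper_width: 0.999
gripper_force: 0.0
```

>>> arm_command(
  deltas=[
    [0, 0, 0, -2, 4, 0, -1],
    [0, 0, 0, -3, 8, 0, -1],
    [0, 0, 0, -3, 12, 0, -1],
    [0, 0, 0, -3, 15, 0, -1],
    [0, 0, 0, -3, 18, 0, -1],
    [0, 0, 0, -3, 18, 0, -1],
  ],
)

```text
time_s: 13.78
tcp_pos: [0.3781, -0.1362, 0.2084]
ee_rot: [[0.993, -0.119, 0.007], [-0.119, -0.993, -0.001], [0.007, 0.001, -1.0]]
wrist_force: [0.2, -0.5, -0.2]
gripper_width: 0.999
gripper_force: 0.0
```

```bash
python3 -c "
from h import *
plan(-61,-85,.027)
c=capture('scene');scn(c)
t=capture('top');print(where(t))
cv2.imwrite('pics/c5.png',cv2.hconcat([cv2.resize(t['pixels'][120:320,120:440],(400,250)),cv2.resize(c['pixels'][140:300,200:456],(400,250))]))"
```

```text
rot [ 0.001 -0.007 -0.004] cm [ 18.23 -24.14  18.26] stop [[-245.6 -325.5]] z 0.2084 F [ 0.2 -0.5 -0.2] w 1.0 t 13.7833
0.028 [([267, 206], [-0.6, -149.3]), ([268, 212], [9.7, -134.9]), ([334, 253], [9.7, 4.7]), ([356, 240], [-35.7, 6.6]), ([354, 232], [-48.7, -7.8]), ([289, 196], [-47.9, -147.6])]
0 [([267, 206], [-28.3, -182.6]), ([268, 212], [-17.3, -167.1]), ([334, 253], [-17.3, -17.0]), ([356, 240], [-66.1, -14.9]), ([354, 232], [-80.1, -30.5]), ([289, 196], [-79.2, -180.7])]
((array([624.42834473,  87.19690704]), [52.25101852416992, 148.99668884277344], np.float32(-6.3332195)), array([[-26.59787801, -75.25893587]]), np.float32(0.26678038), (218, 195, 108, 63))
```

View pics/c5.png

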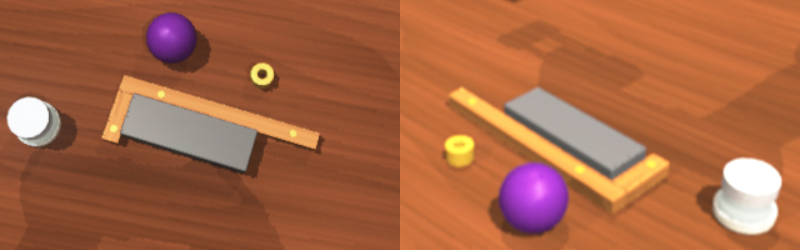

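In the picture the block sits flush in the corner, in line with the fence and its end against the short stop. It measures (−26.6, −75.3) mm, 0.3° off, against a nominal (−25, −75). The ball, bead and jar are where they stood.

```bash
python3 -c "
from h import *
print(finish_job())"
```

```text
the job is handed in; nothing more can be done
None
```

The stone was pushed flat into the cedar corner stop, long side on the fence and one end on the short stop: it last measured within about 2 mm and 0.3° of the seated pose. The ball, bead and jar look unmoved, and the job was handed in at about 14 s.

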